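Tip the spot plate over on to the draining board

TASK

The rinsed porcelain spot plate must drain: with the fingertips only, push it across the bench against the near edge of the grey draining board until it tips up on its side there, and flip it over on to the board. Do not pick it up or lift it clear. Finish with it lying flat, wells down, at rest and wholly on the board, no corner over the edge; leave the bottle, the beaker and the jar where they stand.

Things in the scene. Friction and masses are not known exactly. Their poses are not given: they have to be found in the camera images.
- plate: Loose spot plate, 110 to 225 g: white porcelain, twelve wells on its upper face, a grippy black rubber rim round its sides (3.5 to 15 mm up), four 3 mm feet. 60 (its x) by 100 (y) by 16 mm over all. Starts wells up on the bench, a long side (+x) facing the board, 20 to 60 mm off, turned up to 0.25 rad. Origin: middle of the underside, at the feet's ends. Its z points out of the wells: down once flipped.
- board: Fixed grey plastic draining board, slab 140 (its x) by 280 (y) by 9 mm, flat on top with printed dark stripes. Origin: centre of its underside. Its x points away from the robot (turned up to 0.4 rad); its near edge, an upright step 9 mm high, is at x = -70 mm. The plate's rim butts against this step and pivots on its upper edge when its other long side is pressed towards the step (10 N or so) and worked upwards.
- dropper: Bystander: brown dropper bottle with a black cap, 38 mm across, 85 mm tall, loose. Origin: centre of its underside.
- beaker: Bystander: empty glass beaker, 68 mm across, 85 mm tall, loose. Origin: centre of its underside.
- jar: Bystander: jar of yellow powder with a white cap, 60 mm across, 75 mm tall, loose. Origin: centre of its underside.
- corner_a (a point): Outer corner of the spot plate's rim, at its +x, +y end (30 mm and 50 mm from the plate's middle, 9.5 mm above the feet's ends).
- corner_b (a point): Outer corner of the spot plate's rim, at its +x, -y end (30 mm and 50 mm from the plate's middle, 9.5 mm above the feet's ends).
- corner_c (a point): Outer corner of the spot plate's rim, at its -x, +y end (30 mm and 50 mm from the plate's middle, 9.5 mm above the feet's ends).
- corner_d (a point): Outer corner of the spot plate's rim, at its -x, -y end (30 mm and 50 mm from the plate's middle, 9.5 mm above the feet's ends).

How it is judged:
By the outcome, as a careful person would: the job done as asked, in the order asked, and still so for the second after the job is handed in, with the robot touching nothing.
It also fails if it takes over 58 s, if anything falls off the work surface, if the arm or the gripper's body presses on something with over 40 N, if the wrist force passes 120 N, or if a joint passes its speed limit or range.

ROBOT

A 6-joint arm with a two-finger parallel gripper is mounted at the origin on the work surface. World frame = base frame: x ahead of the robot, y to its left, z up, the work surface at z = 0. Lengths are in m, angles in rad, forces in N, time in s.
With the tool pointing down it reaches from about 0.25 to 0.725 m from the base axis. Payload 4 kg.
Tool frame: the origin (TCP) lies on the centre line of the jaws, within the pads' length; the fingertips stand 22 mm ahead of it and the grasp point (between the pads) lies 3 mm ahead of it; z points along the fingers, y is the line along which they close (so a half turn about z gives the same grasp; the last joint's range is limited). The gripper opens to 85 mm and grips with 20 to 120 N. Pads are 22 mm wide; open, the fingers measure 114 mm over their backs; the gripper's body (76 mm by 85 mm) begins 54 mm behind the grasp point. The pads swing forward as they close: fully open they stand 13 mm farther back than shut.
Start: joints at [-1.115, 0.241, 0.005, 1.335, 0, 1.571], TCP at [0.22, -0.449, 0.253] pointing down, gripper open.
Joint ranges: [-2.72, 2.72], [-1.05, 1.87], [-1.09, 1.28], [-1.99, 2.15], [-1.42, 1.44], [-3.14, 3.14]. Speed limits (rad/s): [2.79, 2.79, 3.14, 3.14, 3.14, 3.14].

INTERFACE

Orientations are given as a unit quaternion [x, y, z, w].
In Python, from workcell import bot gives the robot as it stands.
- The arm moves only by the shell command python3 -m inch 'ROWS'. ROWS is JSON, one flat list of numbers, 7 for each row, row after row: the shift along the world's x, y, z in mm, then the turn, a rotation vector about the world's x, y, z in rad, then the opening in per cent of the stroke, from 0 (shut) to 100 (fully open). A call has 1 to 8 rows; each row is the pose to reach, as a shift and turn from the pose commanded when the call began; what a row does not reach only later rows make up. A row lasts 1/12 s, in which the tool goes at most 41.7 mm and 7.16 degrees, less where a joint would pass 70% of its speed; a pose out of reach is approached as far as the arm can. A call with a gripper value outside its range is refused whole. The fingers move at their own pace and stop on an object; the grip force is fixed at half the most. Time passes only in rows, so rows that repeat a pose let the fingers close. It gives the time, the measured TCP pose, the force, the opening and the grip force at its end, in the units of the state.
- bot.get_obs(): the state, without advancing time (a new reading comes with each control period).
- bot.camera(name): name is "side" or "top"; returns the picture (400x640x3 uint8, blue, green, red); there is no depth.
- bot.camera_info(name): a dict with "intrinsics" (3x3 intrinsics, pixels), "camera_from_world" (4x4, takes a point from world to camera coordinates). Camera axes: x right, y down, z forward; pixel columns grow to the right and rows downward; lengths in m; the calibration is good to about 2 mm. A picture is of the moment at which its call begins. camera_info takes no time and is no camera call.
- bot.job_done(): hands the job in; it is judged then, once.
Trained networks look in the newest picture that a camera, given by its name, has taken for a name from the list of things; names that differ only in an ending like _2 or _b are one class to them, and where a whole thing is asked for, a point or a joint stands for the part that bears it (a point fixed in the world has none). Each returns a list of dicts, best first, with "confidence" (0 to 1); they miss things now and then, are a little off and sometimes report something else, mostly with a low value. They report only what shows in the picture. A call takes as long as a camera call.
- bot.silhouettes(camera, target): "mask" (400x640 bool, what is visible of it) and "uv" ([column, row] in pixels, amid what is visible of it).
- bot.spot_point(camera, target): "uv" ([column, row] in pixels: a listed point, or the origin of a listed thing).
The state is a dict: "clock": time; "joint_pos": joint angles; "joint_vel": joint speeds; "tau": joint torques, N m; "eef_pos": TCP position; "tool_rot": TCP orientation; "ft_force": force on the tool from outside, world axes, zero at the start; "ft_torque": the same for the moment, N m; "grip_width": finger opening in m; "grasp_force": force on a finger pad.
Only numpy, scipy, OpenCV 4.12 (cv2) and the standard library are available. Lean on these libraries where they do the work, as an engineer would, in place of code of your own. Each camera call takes 0.05 s, during which the arm holds its last target. There are 200 camera calls.

## Working session

There is one attempt and no reset: what is moved stays moved. The work goes in short steps, Python scripts to look and compute and a shell command to move; the robot and the scene stay as the last step left them, time stands still between calls to the robot, and variables do not carry over. Pictures are saved under pics/ and viewed, at most 10 in all, crops included, and the job is handed in when it is done.

```bash
ls; mkdir -p pics; cat > h.py <<'E'
import numpy as np, cv2
from workcell import bot
def ray(cam,uv):
    i=bot.camera_info(cam);K=np.array(i["intrinsics"]);T=np.array(i["camera_from_world"])
    R,t=T[:3,:3],T[:3,3]
    return -R.T@t, R.T@np.linalg.inv(K)@np.array([uv[0],uv[1],1.])
def onz(cam,uv,z):
    c,d=ray(cam,uv); return c+d*(z-c[2])/d[2]
def proj(cam,p):
    i=bot.camera_info(cam);K=np.array(i["intrinsics"]);T=np.array(i["camera_from_world"])
    q=K@(T[:3,:3]@np.array(p)+T[:3,3]); return q[:2]/q[2]
E
python3 - <<'E'
from h import *
np.set_printoptions(precision=4,suppress=True)
ims={c:bot.camera(c) for c in("top","side")}
cv2.imwrite("pics/a.png",ims["top"]);cv2.imwrite("pics/b.png",ims["side"])
for c in ims:
    print(c,ray(c,(320,200)))
for n,z in [("corner_a",.0095),("corner_b",.0095),("corner_c",.0095),("corner_d",.0095),("plate",0),("board",0),("dropper",0),("beaker",0),("jar",0)]:
    for c in ims:
        print(n,c,[(np.round(o["uv"]),round(o["confidence"],2),onz(c,o["uv"],z)[:2]) for o in bot.spot_point(c,n)[:4]])
for c in ims:
  for o in bot.silhouettes(c,"board")[:1]:
    m=o["mask"].astype(np.uint8); cs=max(cv2.findContours(m,0,1)[0],key=cv2.contourArea)
    h=cv2.convexHull(cs); P=np.array([onz(c,p[0],.009)[:2] for p in h],np.float32)
    r=cv2.minAreaRect(P*1000); print("board",c,o["confidence"],r,cv2.boxPoints(r))
o=bot.get_obs();print(o["clock"],o["eef_pos"],o["tool_rot"],o["ft_force"])
E
```

```text
pics
top (array([0.4779, 0.085 , 1.0302]), array([ 0.1352, -0.0146, -0.9908]))
side (array([ 0.5823, -0.6093,  0.6814]), array([ 0.0301,  0.7405, -0.6714]))
corner_a top [(array([386., 231.]), 0.94, array([ 0.5389, -0.0894])), (array([428., 251.]), 0.88, array([ 0.4906, -0.1879])), (array([420., 275.]), 0.78, array([ 0.4341, -0.1676])), (array([377., 259.]), 0.71, array([ 0.4729, -0.0657]))]
corner_a side [(array([237., 304.]), 0.95, array([ 0.4371, -0.1537])), (array([263., 315.]), 0.83, array([ 0.4882, -0.1811])), (array([256., 266.]), 0.62, array([ 0.4668, -0.0644])), (array([285., 275.]), 0.56, array([ 0.5278, -0.0917]))]
corner_b top [(array([386., 231.]), 0.94, array([ 0.5389, -0.0894])), (array([428., 251.]), 0.88, array([ 0.4906, -0.1879])), (array([420., 275.]), 0.78, array([ 0.4341, -0.1676])), (array([377., 259.]), 0.71, array([ 0.4729, -0.0657]))]
corner_b side [(array([237., 304.]), 0.95, array([ 0.4371, -0.1537])), (array([263., 315.]), 0.83, array([ 0.4882, -0.1811])), (array([256., 266.]), 0.62, array([ 0.4668, -0.0644])), (array([285., 275.]), 0.56, array([ 0.5278, -
[... 1550 characters left out ...]
eaker side []
jar top [(array([336., 138.]), 0.91, array([0.775 , 0.0265])), (array([498., 245.]), 0.6, array([ 0.5023, -0.3624]))]
jar side [(array([399., 232.]), 0.79, array([0.787 , 0.0207]))]
board top 0.68 ((632.1983032226562, -157.69219970703125), (281.0334167480469, 142.2509765625), 71.55937957763672) [[ 520.2765 -268.4951]
 [ 655.2231 -313.4922]
 [ 744.1201  -46.8893]
 [ 609.1735   -1.8922]]
board side 0.65 ((633.6587524414062, -155.74493408203125), (289.11529541015625, 143.8431854248047), 71.38593292236328) [[ 519.3577 -269.784 ]
 [ 655.6765 -315.6976]
 [ 747.9598  -41.7059]
 [ 611.6411    4.2077]]
1.1 [ 0.2201 -0.449   0.2533] [0.9741 0.2259 0.     0.    ] [-0.2498 -0.2273  0.0626]
```

View pics/a.png

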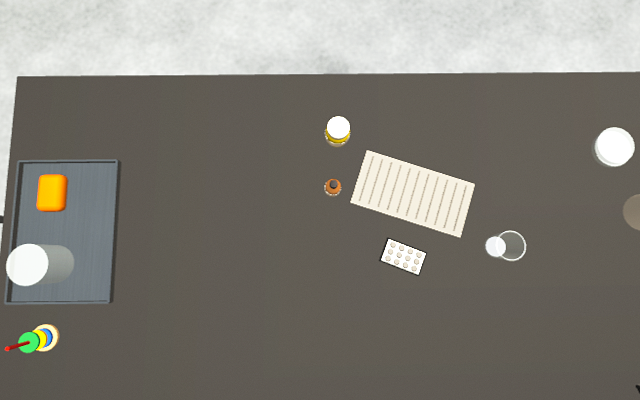

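View pics/b.png

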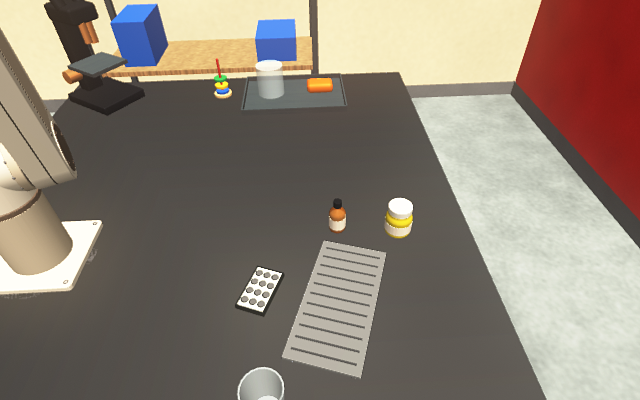

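Top view: the plate lies at about (404,255) and the board's corners are at (367,150), (474,182), (461,237) and (351,204). The beaker is at (507,246), the dropper at (333,187) and the jar at (338,130). The networks agree with this. The plate's centre is about (482,-125) mm, the board's yaw about -0.32, and the gap about 50 mm.

```bash
python3 -m inch '[50,90,-30,0,0,-0.2,60,100,180,-60,0,0,-0.4,60,100,180,-60,0,0,-0.4,60,100,180,-60,0,0,-0.4,60]'; python3 -c "
from h import *
o=bot.get_obs();print(o['joint_pos'],o['clock'])"
```

```text
clock: 1.43
eef_pos: [0.2938, -0.3169, 0.2093]
tool_rot: [1.0, 0.025, 0.0, 0.001]
ft_force: [1.2, -0.2, 0.9]
grip_width: 0.0507
grasp_force: 0.0
[-8.23176256e-01  1.32271715e-01 -2.47057253e-01  1.19019340e+00
 -7.30495941e-05  2.26920166e+00] 1.4333
```

```bash
python3 -m inch '[96,166,-63,0,0,1,60,96,166,-63,0,0,1,60,96,166,-63,0,0,1,60,96,166,-63,0,0,1,60,96,166,-63,0,0,1,60,96,166,-63,0,0,1,60,96,166,-63,0,0,1,60,96,166,-63,0,0,1,60]' >/dev/null;  python3 -m inch '[0,0,0,0,0,1,60,0,0,0,0,0,1,60,0,0,0,0,0,1,60,0,0,0,0,0,1,60,0,0,0,0,0,1,60,0,0,0,0,0,1,60,0,0,0,0,0,1,60,0,0,0,0,0,1,60]'>/dev/null;  python3 -m inch '[0,0,-20,0,0,0.76,60,0,0,-40,0,0,0.76,60,0,0,-50,0,0,0.76,60,0,0,-60,0,0,0.76,60,0,0,-70,0,0,0.76,60,0,0,-80,0,0,0.76,60,0,0,-80,0,0,0.76,60,0,0,-80,0,0,0.76,60]'; python3 - <<'E'
from h import *
from scipy.spatial.transform import Rotation as R
o=bot.get_obs();print(o['joint_pos'],o['ft_force'],R.from_quat(o['tool_rot']).as_matrix().round(3))
cv2.imwrite("pics/c.png",cv2.resize(bot.camera("side")[180:400,150:410],None,fx=2.5,fy=2.5))
E
```

```text
clock: 3.43
eef_pos: [0.389, -0.1514, 0.0663]
tool_rot: [0.163, 0.987, 0.0, -0.001]
ft_force: [-0.5, -0.3, 0.6]
grip_width: 0.0512
grasp_force: 0.0
[-3.71186044e-01  2.69933936e-01 -5.00868955e-01  8.01228428e-01
  1.56742816e-05 -4.27810443e-02] [-0.46588435 -0.27983445  0.57768263] [[-0.947  0.323 -0.001]
 [ 0.323  0.947  0.   ]
 [ 0.001  0.    -1.   ]]
```

View pics/c.png

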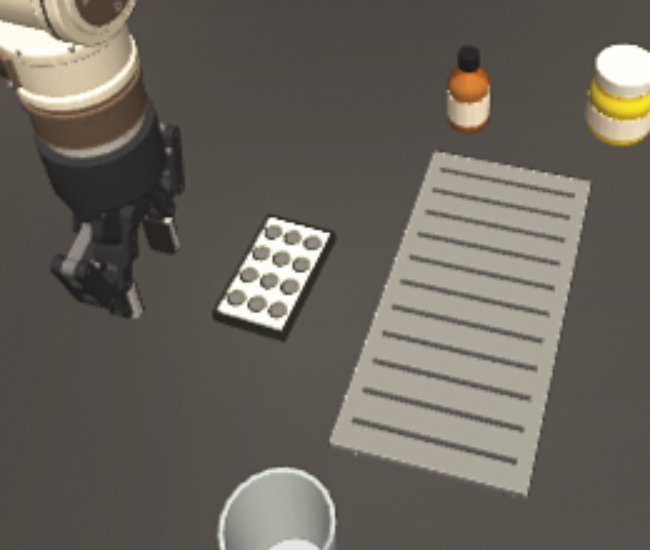

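```bash
python3 -m inch '[17,51,-15,0,0,0,60,17,51,-38,0,0,0,60,17,51,-38,0,0,0,60,17,51,-40,0,0,0,60,17,51,-41,0,0,0,60,17,51,-42,0,0,0,60,17,51,-42,0,0,0,60]';for i in 1 2 3 4;do python3 -m inch '[0,0,-1,0,0,0,60,0,0,-2,0,0,0,60]'|grep -E 'eef|force'; done
```

```text
clock: 4.07
eef_pos: [0.407, -0.1013, 0.0253]
tool_rot: [0.163, 0.987, -0.0, 0.001]
ft_force: [0.2, -0.5, 0.2]
grip_width: 0.0511
grasp_force: 0.0
eef_pos: [0.4068, -0.1011, 0.023]
ft_force: [0.2, 0.0, 0.5]
grasp_force: 0.0
eef_pos: [0.4064, -0.1007, 0.0206]
ft_force: [-0.1, -0.1, 0.5]
grasp_force: 0.0
eef_pos: [0.4064, -0.1006, 0.0187]
ft_force: [-4.9, 1.6, 19.9]
grasp_force: 10.2
eef_pos: [0.4064, -0.1006, 0.0186]
ft_force: [-10.0, 2.3, 39.2]
grasp_force: 19.8
```

```bash
python3 -m inch '[0,0,10,0,0,0,60,0,0,10,0,0,0,60,15,-5,10,0,0,0,60,25,-8.3,10,0,0,0,60,30,-10,10,0,0,0,60,35,-11.7,10,0,0,0,60,40,-13.3,10,0,0,0,60,45,-15,10,0,0,0,60]'; python3 -m inch '[5,-1.7,0,0,0,0,60,10,-3.3,0,0,0,0,60,15,-5,0,0,0,0,60,20,-6.7,0,0,0,0,60,25,-8.3,0,0,0,0,60,30,-10,0,0,0,0,60]'|grep -E 'eef|force'; python3 - <<'E'
from h import *
cv2.imwrite("pics/d.png",cv2.resize(bot.camera("side")[200:400,180:420],None,fx=2.5,fy=2.5))
print([(o["uv"],o["confidence"],onz("side",o["uv"],.0095)) for o in bot.spot_point("side","corner_a")])
E
```

```text
clock: 5.4
eef_pos: [0.4505, -0.1153, 0.0259]
tool_rot: [0.162, 0.987, 0.0, -0.001]
ft_force: [-1.0, 0.3, -0.3]
grip_width: 0.0511
grasp_force: 0.4
eef_pos: [0.4818, -0.1257, 0.0264]
ft_force: [-0.4, -0.5, -2.1]
grasp_force: 0.3
[([289.8, 318.8], 0.73, array([ 0.53850326, -0.19294684,  0.0095    ])), ([275.6, 268.1], 0.72, array([ 0.50889835, -0.07221464,  0.0095    ])), ([300.9, 275.9], 0.65, array([ 0.56103299, -0.0957012 ,  0.0095    ])), ([258.6, 310.5], 0.57, array([ 0.47939944, -0.17143996,  0.0095    ]))]
```

View pics/d.png

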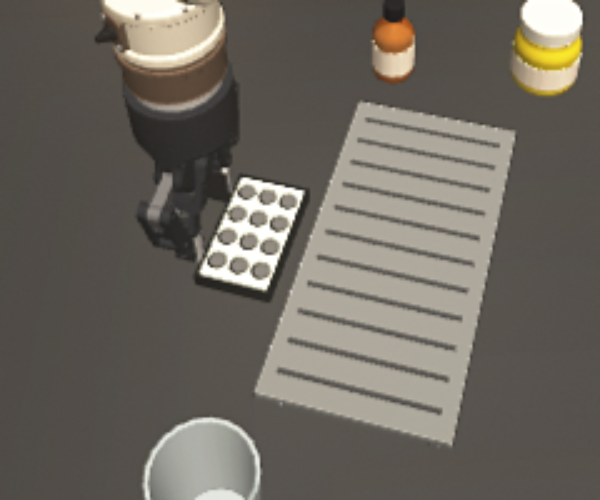

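```bash
python3 -m inch '[3,-1,0,0,0,0,60,6,-2,0,0,0,0,60,8,-2.7,0,0,0,0,60,10,-3.3,0,0,0,0,60]'|grep -E 'eef|force'; for i in 1 2 3 4 5 6;do python3 -m inch '[1,-0.3,0,0,0,0,60,2,-0.7,0,0,0,0,60]'|grep -E 'eef|t_force'; done
```

```text
eef_pos: [0.4914, -0.1288, 0.0265]
ft_force: [-2.3, 0.9, 0.3]
grasp_force: 0.9
eef_pos: [0.4933, -0.1295, 0.0265]
ft_force: [-1.0, 0.9, 1.3]
eef_pos: [0.4935, -0.1296, 0.0264]
ft_force: [-7.4, 3.0, 7.6]
eef_pos: [0.4936, -0.1297, 0.0263]
ft_force: [-11.8, 5.5, 12.6]
eef_pos: [0.4938, -0.1297, 0.0262]
ft_force: [-15.4, 6.2, 17.4]
eef_pos: [0.4939, -0.1298, 0.0261]
ft_force: [-20.1, 6.6, 21.3]
eef_pos: [0.494, -0.1298, 0.0261]
ft_force: [-23.7, 7.9, 26.2]
```

```bash
python3 - <<'E'
import numpy as np
def pose(th,d,b):
    th=np.radians(th);b=np.radians(b)
    c=np.array([-60*np.cos(th)-1*0,60*np.sin(th)-1])
    o=np.array([10.4*np.cos(b)-19*np.sin(b),-10.4*np.sin(b)-19*np.cos(b)])
    return c-o+d*np.array([np.cos(th),-np.sin(th)])
p0=pose(0,11,0)
for th in range(0,111,5):
    d=np.interp(th,[0,10,60,90,110],[8,7,5,3,3]);b=max(0,(th-10)*.375)
    s=pose(th,d,b)-p0; r=np.radians(b)
    print(th,np.round([s[0]*.9486,-s[0]*.3165,s[1],r*.3165,r*.9486],3).tolist())
from h import *
o=bot.get_obs();print(o['clock'],o['ft_torque'],o['joint_pos'])
E
```

```text
0 [-2.846, 0.95, 0.0, 0.0, 0.0]
5 [-3.131, 1.045, 4.576, 0.0, 0.0]
10 [-3.031, 1.011, 9.203, 0.0, 0.0]
15 [-1.67, 0.557, 14.099, 0.01, 0.031]
20 [0.081, -0.027, 18.903, 0.021, 0.062]
25 [2.214, -0.739, 23.58, 0.031, 0.093]
30 [4.721, -1.575, 28.095, 0.041, 0.124]
35 [7.589, -2.532, 32.413, 0.052, 0.155]
40 [10.802, -3.604, 36.503, 0.062, 0.186]
45 [14.342, -4.785, 40.332, 0.073, 0.217]
50 [18.19, -6.069, 43.87, 0.083, 0.248]
55 [22.322, -7.448, 47.09, 0.093, 0.279]
60 [26.712, -8.912, 49.966, 0.104, 0.31]
65 [31.28, -10.436, 52.595, 0.114, 0.341]
70 [36.069, -12.034, 54.843, 0.124, 0.373]
75 [41.05, -13.696, 56.69, 0.135, 0.404]
80 [46.191, -15.412, 58.118, 0.145, 0.435]
85 [51.458, -17.169, 59.11, 0.155, 0.466]
90 [56.815, -18.956, 59.654, 0.166, 0.497]
95 [62.199, -20.753, 59.41, 0.176, 0.528]
100 [67.546, -22.537, 58.71, 0.186, 0.559]
105 [72.82, -24.296, 57.56, 0.197, 0.59]
110 [77.985, -26.02, 55.967, 0.207, 0.621]
7.3333 [1.81135409 4.82174921 0.04361807] [-0.25786864  0.48931641 -0.28235354  0.8180215   0.00162619  0.06728167]
```

```bash
python3 -m inch '[-2,0.6,1.5,0,0,0,60,-3,1,3,0,0,0,60,-3,1,4.6,0,0,0,60,-3,1,6.9,0,0,0,60,-3,1,9.2,0,0,0,60,-2.3,0.8,11.7,0,0.015,0,60,-1.7,0.6,14.1,0.01,0.031,0,60]'; python3 - <<'E'
from h import *
cv2.imwrite("pics/e.png",cv2.resize(bot.camera("side")[200:360,220:400],None,fx=3.5,fy=3.5))
E
```

```text
clock: 7.92
eef_pos: [0.496, -0.1305, 0.0389]
tool_rot: [0.162, 0.987, 0.003, -0.022]
ft_force: [-8.5, 2.3, 1.2]
grip_width: 0.0514
grasp_force: 4.9
```

View pics/e.png

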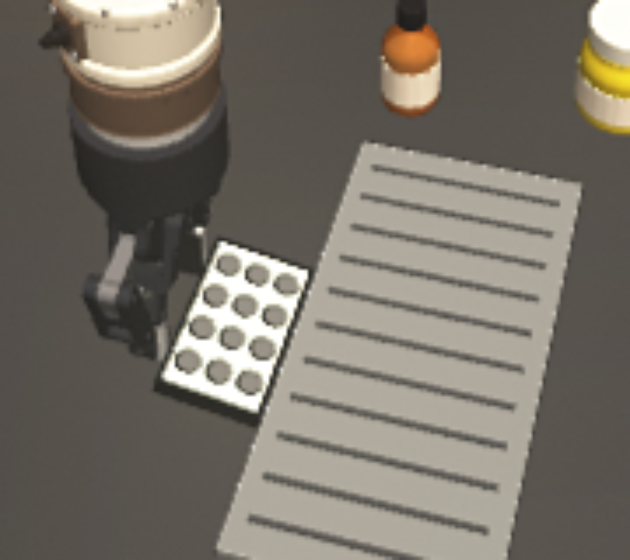

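```bash
python3 -m inch '[0.9,-0.3,2.4,0.005,0.015,0,60,1.8,-0.6,4.8,0.011,0.031,0,60,2.8,-0.9,7.2,0.016,0.046,0,60,3.9,-1.3,9.5,0.021,0.062,0,60,5.1,-1.7,11.7,0.026,0.078,0,60,6.4,-2.1,14,0.031,0.093,0,60,7.8,-2.6,16.2,0.036,0.108,0,60,9.3,-3.1,18.3,0.042,0.124,0,60]'; python3 - <<'E'
from h import *
cv2.imwrite("pics/f.png",cv2.resize(bot.camera("side")[200:360,220:400],None,fx=3.5,fy=3.5))
E
```

```text
clock: 8.63
eef_pos: [0.5056, -0.1338, 0.0582]
tool_rot: [0.161, 0.983, 0.014, -0.087]
ft_force: [-11.0, 3.4, 6.3]
grip_width: 0.0512
grasp_force: 6.6
```

View pics/f.png

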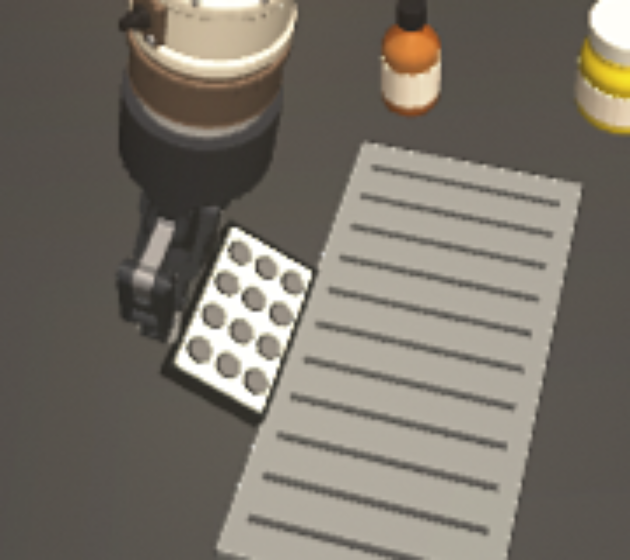

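```bash
python3 -m inch '[1.6,-0.5,2.1,0.005,0.015,0,60,3.2,-1.1,4.1,0.010,0.031,0,60,5,-1.7,6,0.015,0.046,0,60,6.8,-2.3,7.9,0.021,0.062,0,60,8.7,-2.9,9.7,0.026,0.078,0,60,10.6,-3.5,11.5,0.031,0.093,0,60,12.6,-4.2,13.1,0.036,0.108,0,60,14.7,-4.9,14.7,0.041,0.124,0,60]'
```

```text
clock: 9.35
eef_pos: [0.5218, -0.1392, 0.075]
tool_rot: [0.16, 0.975, 0.024, -0.149]
ft_force: [-8.9, 1.6, 13.3]
grip_width: 0.0515
grasp_force: 8.2
```

```bash
python3 -m inch '[2.2,-0.7,1.5,0.005,0.015,0,60,4.4,-1.5,2.9,0.011,0.031,0,60,6.7,-2.2,4.2,0.016,0.046,0,60,9,-3,5.5,0.021,0.062,0,60,11.3,-3.8,6.7,0.026,0.078,0,60,13.7,-4.6,7.8,0.031,0.094,0,60,16.2,-5.4,8.7,0.036,0.11,0,60,18.7,-6.2,9.6,0.042,0.125,0,60]'; python3 - <<'E'
from h import *
cv2.imwrite("pics/g.png",cv2.resize(bot.camera("side")[200:360,220:400],None,fx=3.5,fy=3.5))
E
```

```text
clock: 10.02
eef_pos: [0.5436, -0.1464, 0.086]
tool_rot: [0.158, 0.964, 0.034, -0.21]
ft_force: [-4.7, 0.2, 13.5]
grip_width: 0.0514
grasp_force: 7.0
```

View pics/g.png

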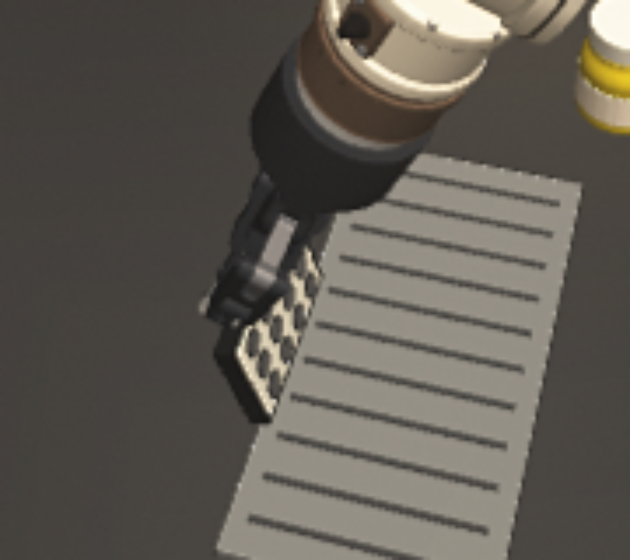

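```bash
python3 -m inch '[2.5,-0.8,0.7,0.005,0.015,0,60,5.1,-1.7,1.4,0.01,0.031,0,60,7.7,-2.6,1.9,0.015,0.046,0,60,10.4,-3.5,2.4,0.02,0.062,0,60,13.1,-4.4,2.7,0.026,0.078,0,60,15.8,-5.3,3,0.031,0.093,0,60,18.5,-6.2,2.9,0.036,0.11,0,60,21.1,-7.1,2.7,0.041,0.124,0,60]'; python3 - <<'E'
from h import *
cv2.imwrite("pics/h.png",cv2.resize(bot.camera("side")[200:360,220:400],None,fx=3.5,fy=3.5))
E
```

```text
clock: 10.73
eef_pos: [0.566, -0.1539, 0.0891]
tool_rot: [0.156, 0.949, 0.043, -0.271]
ft_force: [-1.6, -0.1, 14.9]
grip_width: 0.0514
grasp_force: 7.3
```

View pics/h.png

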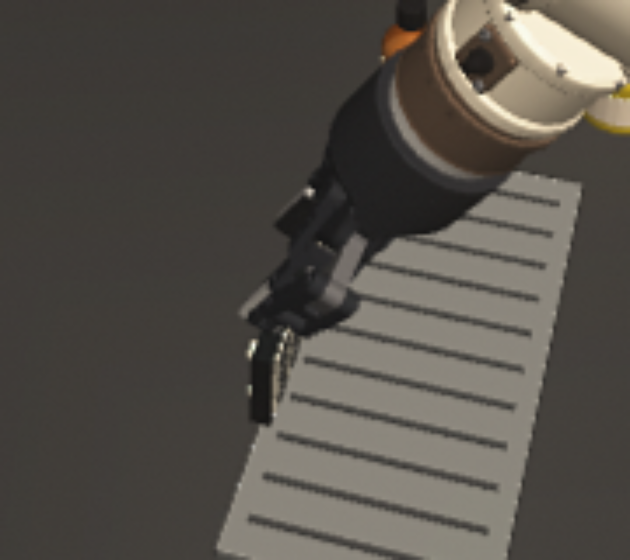

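```bash
python3 -m inch '[2.7,-0.9,-0.3,0.005,0.015,0,60,5.4,-1.8,-0.7,0.01,0.031,0,60,8,-2.7,-1.2,0.015,0.046,0,60,10.6,-3.5,-1.8,0.021,0.062,0,60]'; python3 -m inch '[2.6,-0.9,-0.8,0.005,0.015,0,60,5.2,-1.8,-1.6,0.01,0.031,0,60,8,-2.7,-2.6,0.015,0.046,0,60,10.6,-3.5,-3.7,0.021,0.062,0,60]';python3 - <<'E'
from h import *
cv2.imwrite("pics/i.png",cv2.resize(bot.camera("side")[200:360,220:400],None,fx=3.5,fy=3.5))
E
```

```text
clock: 11.12
eef_pos: [0.5772, -0.1577, 0.0883]
tool_rot: [0.154, 0.94, 0.048, -0.3]
ft_force: [2.4, -2.1, 17.6]
grip_width: 0.051
grasp_force: 8.7
clock: 11.45
eef_pos: [0.5884, -0.1615, 0.0856]
tool_rot: [0.153, 0.93, 0.053, -0.329]
ft_force: [5.3, -2.5, 20.6]
grip_width: 0.0509
grasp_force: 10.8
```

View pics/i.png

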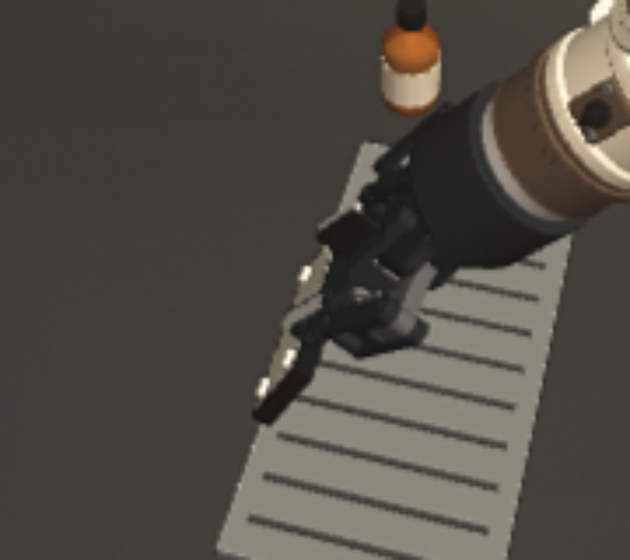

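```bash
python3 -m inch '[4.5,-1.5,-1.3,0,0.02,0,60,9,-3,-3,0,0.04,0,60,13,-4.3,-5.5,0,0.06,0,60,16.5,-5.5,-8.5,0,0.06,0,60]'; python3 -m inch '[2,-0.7,5,0,0,0,60,2,-0.7,20,0,0,0,60,0,0,50,0,0,0,60,0,0,80,0,0,0,60,-20,5,100,0,0,0,60,-60,20,120,0,0,0,60,-90,30,120,0,0,0,60,-90,30,120,0,0,0,60]';python3 - <<'E'
from h import *
np.set_printoptions(precision=4,suppress=True)
cv2.imwrite("pics/j.png",cv2.resize(bot.camera("side")[180:380,200:440],None,fx=3,fy=3)); bot.camera("top")
for c in("side","top"):
    for n,z in(("corner_a",.0155),("dropper",0),("beaker",0),("jar",0)):
        print(c,n,[(np.round(o["uv"]),round(o["confidence"],2),onz(c,o["uv"],z)[:2]) for o in bot.spot_point(c,n)[:4]])
E
```

```text
clock: 11.83
eef_pos: [0.5924, -0.1624, 0.0828]
tool_rot: [0.156, 0.931, 0.047, -0.328]
ft_force: [31.7, -9.5, 82.7]
grip_width: 0.0514
grasp_force: 44.1
clock: 12.5
eef_pos: [0.483, -0.1274, 0.1849]
tool_rot: [0.154, 0.92, 0.048, -0.356]
ft_force: [1.0, -0.2, -0.8]
grip_width: 0.0512
grasp_force: 0.0
side corner_a [(array([313., 273.]), 0.84, array([ 0.5859, -0.0949])), (array([300., 318.]), 0.84, array([ 0.5575, -0.1966])), (array([344., 282.]), 0.81, array([ 0.6474, -0.121 ])), (array([329., 327.]), 0.79, array([ 0.6102, -0.2174]))]
side dropper [(array([337., 228.]), 0.55, array([0.6474, 0.044 ]))]
side beaker []
side jar [(array([395., 229.]), 0.77, array([0.7795, 0.0311]))]
top corner_a [(array([400., 189.]), 0.8, array([ 0.6424, -0.1272])), (array([395., 209.]), 0.64, array([ 0.5916, -0.1123]))]
top dropper [(array([332., 189.]), 0.65, array([0.6454, 0.0388]))]
top beaker [(array([332., 192.]), 0.74, array([0.6371, 0.0396]))]
top jar [(array([330., 190.]), 0.75, array([0.6422, 0.0435])), (array([334., 138.]), 0.72, array([0.7751, 0.0313]))]
```

View pics/j.png

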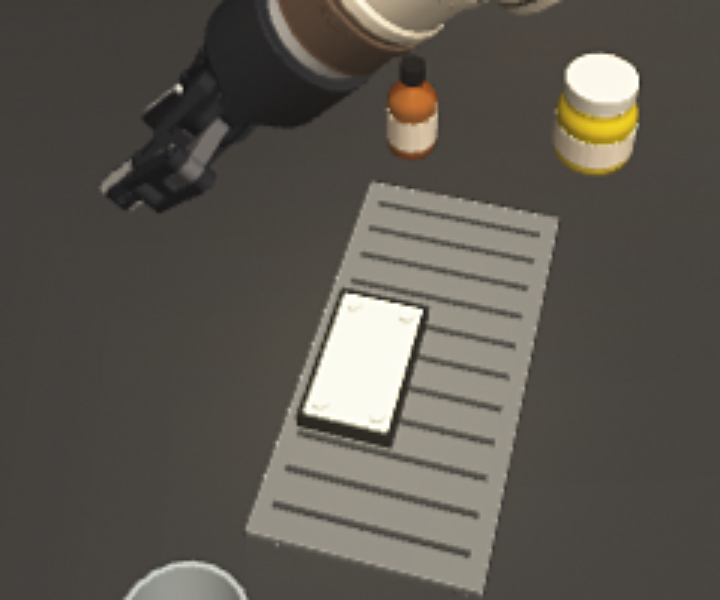

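```bash
python3 -c "
from h import *
print(bot.job_done())"
```

```text
the job is handed in; nothing more can be done
None
```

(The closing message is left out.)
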